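Switch on a bench feed at its guarded toggle

TASK

Switch on the guarded feed of the bench switch box: with a fingertip lift the hinged guard up and right back until it stays open, push the toggle beneath it over towards the guard's hinge until it snaps across, then tip the guard forward again and let it drop shut over the toggle. Do not force anything, leave the two unguarded toggles as they are, and neither pick up nor shift the tools and small parts lying around.

Things in the scene. Friction and masses are not known exactly. Their poses are not given: they have to be found in the camera images.
- switch_box: white metal bench switch box, 140 deep (x) x 236 wide (y) x 60 mm high, end cheeks 64 mm high, screwed down; origin at the centre of its underside on the bench, x from its front (robot's side) to its back, z up. On top, side by side 72 mm apart along y, three aluminium switch modules: one with a black guard, two with bare toggles, in any order. Binding posts stick out 18 mm from its back
- guarded: aluminium module of the guarded toggle, a plate 114 x 68 x 12 mm, its top 72 mm above the bench; origin on its underside (60 mm above the bench) straight below the guard's hinge line; axes as the box's; front edge at x = -67 mm (flush with the box within 3 mm), rear edge at +47 mm. The toggle's pivot is at x = -34, y = 0, z = 18 mm, in a bushing that ends at z = 19 mm
- guard_hinge (a point): middle of the guard's hinge line, which runs along the box's y, 77 mm above the bench; fixed. Axes as the box's
- guard_lip (a point): middle of the outer edge of the guard's lip (moves with it). The guard is a black hood, open below, 46 wide, top 36 mm above the hinge, front wall 64 mm in front of it. From its foot the lip (46 wide, 3 thick) flares out and up past box and module; shut, its edge is 79 mm in front of and 13 above the hinge, free below: a fingertip 20 mm below it, lightly against it, lifts it by rising round the hinge
- guard (a joint): guard angle, rad: 0 shut, 1.65 open stop; front goes up and back. About 60 g, no spring: balances near 1.1, falls shut from less, falls back onto the open stop and rests there from more. Open, it leans back: the hood's rear upper corner is 41 mm behind and 61 above the hinge, the lip's edge 19 behind and 78 above; pull it to the front from behind (lip or corner) to close. Its inside then faces the front
- guarded_toggle (a joint): angle of the guarded toggle, rad: 0 = off, leaning 0.42 rad from upright to the front (lip side); 0.84 = on, leaning 0.42 rad towards the hinge. Snap action: it springs to whichever side of 0.42 it is on; needs about 3 N at its tip. The steel bat is 8 mm thick, its round end 12 mm, centred 24 mm from the pivot
- guarded_toggle_tip (a point): centre of the round end of the guarded toggle (moves with it); about 40 mm above its module's underside (100 mm above the bench)
- bare_a_toggle_tip (a point): centre of the round end of an unguarded toggle, which leans to the front; leave alone
- bare_b_toggle_tip (a point): centre of the round end of the other unguarded toggle, which leans to the back; leave alone
- screwdriver: black-handled screwdriver, 170 mm long, 26 mm or less high, lying in front of the box; origin underneath its middle, x along it
- multimeter: grey handheld multimeter, 150 x 76 x 40 mm, lying to the left of the box; origin at the centre of its underside, x along its length
- tee: small steel coaxial tee connector, about 36 x 32 x 15 mm, left of the box; origin underneath its middle
- fuse_jar: small jar with a black cap, 42 mm in diameter, 52 mm high, right of the box; origin at the centre of its underside
- tape: black roll of tape, 72 mm outside, 19 mm high, lying flat right of the box; origin at the centre of its underside
- tweezers: steel tweezers, 125 mm long, 12 mm high, lying right of the box towards the front; origin underneath their middle
- parts_tray: grey open parts tray, 85 x 150 x 30 mm, behind the box; origin at the centre of its underside

How it is judged:
By the outcome, as a careful person would: the job done as asked, in the order asked, and still so for the second after the job is handed in, with the robot touching nothing.
It also fails if it takes over 58 s, if anything falls off the work surface, if the arm or the gripper's body presses on something with over 40 N, if the wrist force passes 120 N, or if a joint passes its speed limit or range.

ROBOT

A 7-joint arm with a two-finger parallel gripper is mounted at the origin on the work surface. World frame = base frame: x ahead of the robot, y to its left, z up, the work surface at z = 0. Lengths are in m, angles in rad, forces in N, time in s.
With the tool pointing down it reaches from about 0.35 to 0.9 m from the base axis. Payload 19.9 kg.
Tool frame: the origin (TCP) lies midway between the tips of the shut fingers; the grasp point (between the pads) lies env.pinch_z behind it (env.pinch_z is the distance from the TCP to the grasp point, in m); y points along the fingers, x is the direction in which the jaws open and shut, and the axes are right-handed (so a half turn about y gives the same grasp; the last joint's range is limited). The gripper opens to 85 mm and grips with 20 to 120 N. Pads are 22 mm wide; open, the fingers measure 114 mm over their backs; the gripper's body (76 mm by 85 mm) begins 54 mm behind the grasp point. The pads swing forward as they close: fully open they stand 13 mm farther back than shut.
Start: joints at [1.26, 0.417, -0.01, 1.614, 0.005, 1.111, -0.053], TCP at [0.166, -0.603, 0.231] pointing down, gripper open.
Joint ranges: [-2.81, 2.81], [-0.39, 2.02], [-1.27, 1.25], [0.06, 2.57], [-1.19, 4.33], [0.19, 2], [-2.82, 2.82]. Speed limits (rad/s): [1.89, 1.89, 2.39, 2.39, 3.01, 3.01, 3.01].

INTERFACE

Orientations are given as a unit quaternion [x, y, z, w].
In Python, from workcell import env gives the robot as it stands.
- The arm moves only by the tool jog_arm, never from a script. Its argument "increments" is a list of rows, each an object of numbers: "dx", "dy", "dz": the shift along the tool's x, y, z scaled (see below); "ax", "ay", "az": the turn, a rotation vector about the tool's x, y, z scaled (see below). A call has 1 to 10 rows; each row shifts and turns the commanded pose from where the row before left it, along the tool's axes as they then stand; what a row does not reach is not made up. The controller multiplies each number of a shift by 0.02 m and each number of a turn by pi rad. A row lasts 1/12 s, in which the tool goes at most 41.7 mm and 7.16 degrees, less where a joint would pass 70% of its speed; a pose out of reach is approached as far as the arm can. A call with a number of a shift or a turn outside -1 to 1 is refused whole. A call with a gripper value outside its range is refused whole. "jaw" is the closure, from 0 (fully open) to 1 (shut), set as the call begins (left out, the last holds). The fingers move at their own pace and stop on an object; the grip force is fixed at half the most. Time passes only in rows, so rows that do not move let the fingers close. It gives the time, the measured TCP pose, the force and the opening at its end, in the units of the state.
- env.get_state(): the state, without advancing time (a new reading comes with each control period).
- env.grab_frame(name): name is "scene" or "top" or "wrist"; returns the picture (400x640x3 uint8, red, green, blue); there is no depth.
- env.camera_info(name): a dict with "fov_y" (degrees; the focal length in pixels is half the picture's height over the tangent of half this angle, whatever the lens; pixels are square), "cx", "cy" (the principal point, pixels), "R" (3x3) and "t" (3): a world point X has camera coordinates R X + t; the wrist camera has in their place "hand_eye" (4x4, takes a point from camera to tool coordinates, whose origin is the TCP and whose axes are the tool frame's). Camera axes: x right, y down, z forward; pixel columns grow to the right and rows downward; lengths in m; the calibration is good to about 2 mm. A picture is of the moment at which its call begins: read the wrist's pose just before it. camera_info takes no time and is no camera call.
- env.hand_in(): hands the job in, once; it reports no verdict.
The state is a dict: "time": time; "q": joint angles; "qvel": joint speeds; "tau": joint torques, N m; "tcp_pos": TCP position; "ee_rot": TCP orientation; "wrist_force": force on the tool from outside, world axes, zero at the start; "ft_torque": the same for the moment, N m; "grip_width": opening from 0.0 (shut) to 1.0 (fully open).
Only numpy, scipy, OpenCV 4.12 (cv2) and the standard library are available. Lean on these libraries where they do the work, as an engineer would, in place of code of your own. Each camera call takes 0.05 s, during which the arm holds its last target.

## Working session

There is one attempt and no reset: what is moved stays moved. The work goes in short steps, Python scripts to look and compute and a tool call to move; the robot and the scene stay as the last step left them, time stands still between calls to the robot, and variables do not carry over. Pictures are saved under pics/ and viewed, and the job is handed in when it is done.

Besides the shell and the picture viewer there is one more tool, called after "Request:" as a command line: name --argument value ..., lists and objects as JSON in quotes. jog_arm: Moves the arm, as the interface text tells. Its arguments: {"type":"object","properties":{"increments":{"type":"array"},"jaw":{"type":"number"}},"required":["increments"]}

```bash
mkdir -p pics; ls; python3 - <<'E'
from workcell import env
import cv2
s=env.get_state();print({k:s[k] for k in('time','tcp_pos','ee_rot','wrist_force','grip_width')},env.pinch_z)
for n in('scene','top','wrist'):
    print(n,env.camera_info(n))
    cv2.imwrite(f'pics/{n}0.png',env.grab_frame(n)[:,:,::-1])
E
```

```text
pics
{'time': 0.0, 'tcp_pos': array([ 0.16586004, -0.60221881,  0.23066844]), 'ee_rot': array([-0.56223349,  0.42887412, -0.42814494,  0.56271876]), 'wrist_force': array([-0.53782148,  0.51326951,  0.77492766]), 'grip_width': 0.9980245559821873} 0.0187
scene {'fov_y': 43.87304765311809, 'cx': 327.408263141997, 'cy': 201.9189284997428, 'R': array([[ 0.65499526,  0.75561106, -0.00575704],
       [ 0.52708391, -0.46233109, -0.71304454],
       [-0.541446  ,  0.46400635, -0.7010951 ]]), 't': array([-0.42729222, -0.24875118,  1.31931964])}
top {'fov_y': 44.78436039357237, 'cx': 320.95697962813784, 'cy': 194.5755082894546, 'R': array([[ 0.02154273, -0.99960569, -0.01801021],
       [-0.98151221, -0.01771909, -0.19057756],
       [ 0.19018329,  0.0217828 , -0.98150692]]), 't': array([0.03651056, 0.60711215, 0.87588284])}
wrist {'fov_y': 58.126799740329034, 'cx': 316.2359350650431, 'cy': 198.42142443890586, 'hand_eye': array([[ 9.99999853e-01, -2.46958608e-04, -4.83322809e-04,
        -9.13880744e-04],
       [ 3.99856248e-04, -2.66953619e-01,  9.63709295e-01,
        -1.42597005e-01],
       [-3.67021079e-04, -9.63709347e-01, -2.66953480e-01,
         6.79070156e-02],
       [ 0.00000000e+00,  0.00000000e+00,  0.00000000e+00,
         1.00000000e+00]])}
```

View pics/scene0.png

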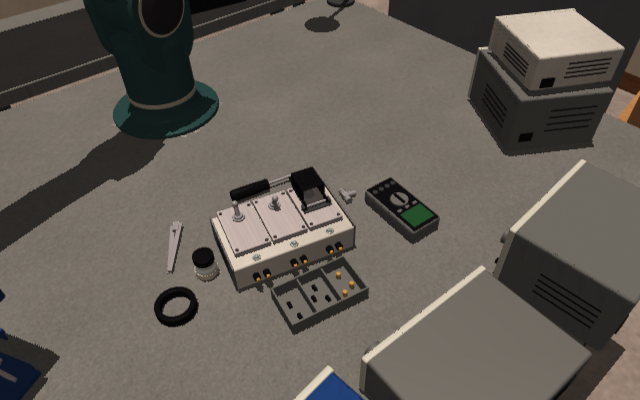

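View pics/top0.png

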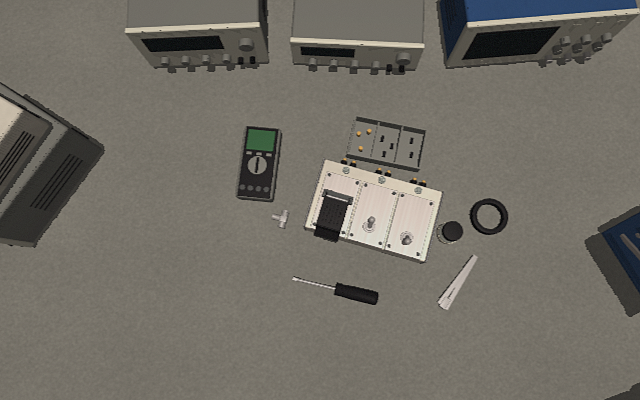

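```bash
python3 - <<'E'
from scipy.spatial.transform import Rotation as R
print(R.from_quat([-0.56223349,  0.42887412, -0.42814494,  0.56271876]).as_matrix().round(3))
E
```

```text
[[ 0.266 -0.     0.964]
 [-0.964  0.001  0.266]
 [-0.001 -1.    -0.   ]]
```

Box in the centre, with the guarded module at its left (+y) end: guard around (333,213) in top, box rotated about -13°. The screwdriver is in front at (335,290).

```bash
python3 - <<'E'
import cv2
a=cv2.imread('pics/top0.png')[150:320,270:470];cv2.imwrite('pics/topz.png',cv2.resize(a,None,fx=4,fy=3.5,interpolation=cv2.INTER_CUBIC)[:600])
a=cv2.imread('pics/scene0.png')[160:300,200:380];cv2.imwrite('pics/scz.png',cv2.resize(a,None,fx=4,fy=4,interpolation=cv2.INTER_CUBIC))
E
```

```text
(no output)
```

View pics/topz.png

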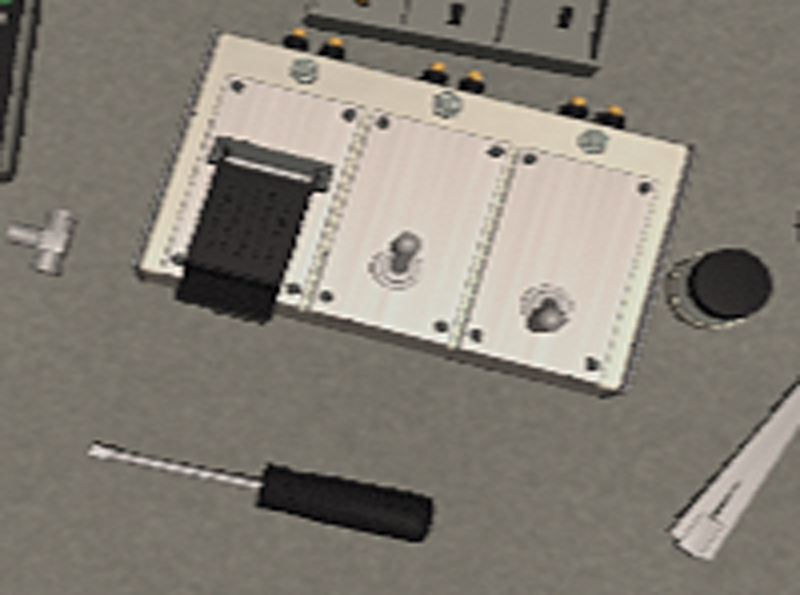

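View pics/scz.png

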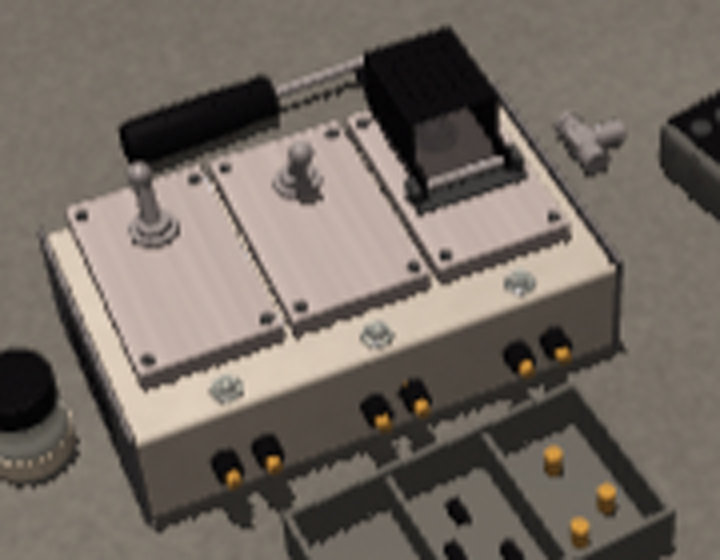

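```bash
cat > h.py <<'E'
import numpy as np,cv2
from workcell import env
def ray(n,uv):
    c=env.camera_info(n);f=200/np.tan(np.radians(c['fov_y']/2));R=np.array(c['R']);t=np.array(c['t'])
    d=R.T@np.array([(uv[0]-c['cx'])/f,(uv[1]-c['cy'])/f,1]);return -R.T@t,d
def plane(n,uv,z):
    o,d=ray(n,uv);return o+d*(z-o[2])/d[2]
def proj(n,X):
    c=env.camera_info(n);f=200/np.tan(np.radians(c['fov_y']/2));p=np.array(c['R'])@X+c['t']
    return np.array([c['cx']+f*p[0]/p[2],c['cy']+f*p[1]/p[2]])
E
python3 - <<'E'
from h import *
T={'g':[(237,86),(349,115),(178,260),(293,289)],'m':[(383,122),(496,152),(326,296),(442,326)],'r':[(529,159),(644,188),(476,335),(592,364)]}
S={'g':[(555,215),(445,256),(467,90),(363,122)],'m':[(414,267),(300,307),(333,132),(225,168)],'r':[(267,318),(148,359),(195,180),(82,215)]}
for n,D,f in(('top',T,lambda p:(270+p[0]/4,150+p[1]/3.5)),('scene',S,lambda p:(200+p[0]/4,160+p[1]/4))):
    C={}
    for k,v in D.items():
        P=np.array([plane(n,f(p),.072)[:2] for p in v]);C[k]=P.mean(0)
        print(n,k,P.round(4).tolist(),C[k].round(4),'w',np.linalg.norm(P[0]-P[1]).round(4),'l',np.linalg.norm(P[0]-P[2]).round(4), 'yawx',np.degrees(np.arctan2(*((P[0]+P[1]-P[2]-P[3])[::-1]))).round(2))
    d=C['g']-C['r'];print(np.linalg.norm(d),np.degrees(np.arctan2(-d[0],d[1])))
E
```

```text
top g [[0.6429, 0.0332], [0.6277, -0.0204], [0.5467, 0.0591], [0.5322, 0.005]] [0.5874 0.0193] w 0.0557 l 0.0996 yawx -14.99
top m [[0.6241, -0.0365], [0.6084, -0.09], [0.5287, -0.0104], [0.5138, -0.0643]] [ 0.5688 -0.0503] w 0.0557 l 0.0988 yawx -15.27
top r [[0.6048, -0.1055], [0.5899, -0.1593], [0.5094, -0.08], [0.4952, -0.1334]] [ 0.5498 -0.1196] w 0.0558 l 0.0988 yawx -15.13
0.14381914356141104 -15.137854889187341
scene g [[0.6437, 0.0364], [0.6298, -0.0195], [0.5492, 0.0616], [0.5332, 0.0077]] [0.589  0.0216] w 0.0576 l 0.0978 yawx -15.32
scene m [[0.6257, -0.0346], [0.6109, -0.0887], [0.5291, -0.0078], [0.5148, -0.0625]] [ 0.5701 -0.0484] w 0.0562 l 0.1002 yawx -15.39
scene r [[0.6064, -0.1038], [0.5912, -0.1575], [0.5121, -0.0781], [0.4963, -0.1317]] [ 0.5515 -0.1178] w 0.0557 l 0.0977 yawx -15.22
0.14429344094927274 -15.04796161547573
```

```bash
cat >> h.py <<'E'
from scipy.spatial.transform import Rotation as Ro
H=np.array([.5978,.0177,.077]);YAW=np.radians(-15.13)
B=Ro.from_euler('z',YAW).as_matrix()
def w(x,y,z):return H+B@(np.array([x,y,z])/1000)
def st():
    s=env.get_state();R=Ro.from_quat(s['ee_rot']).as_matrix()
    print('t',round(s['time'],2),'box-frame tcp mm',(B.T@(s['tcp_pos']-H)*1000).round(1),'F',(B.T@s['wrist_force']).round(1),'grip',round(s['grip_width'],2))
    print('tool axes in box',(B.T@R).round(3).tolist());return s,R
def inc(x,y,z):
    s,R=st();d=R.T@(w(x,y,z)-s['tcp_pos']);print('inc units',(d/.02).round(2))
E
python3 - <<'E'
from h import *
for n,b in(('top',(270,150,4,3.5)),('scene',(200,160,4,4))):
    im=cv2.imread(f'pics/{"topz" if n=="top" else "scz"}.png')
    for P,c in(((-79,23,13),(0,0,255)),((-79,-23,13),(0,0,255)),((-64,23,36),(0,255,0)),((-64,-23,36),(0,255,0)),((0,23,0),(255,0,0)),((0,-23,0),(255,0,0))):
        u=proj(n,w(*P));u=((u[0]-b[0])*b[2],(u[1]-b[1])*b[3]);cv2.circle(im,tuple(int(round(a)) for a in u),4,c,-1)
    cv2.imwrite(f'pics/chk_{n}.png',im)
s,R=st();inc(-125,0,130)
T=np.array([[0,0,1],[-1,0,0],[0,-1,0]]);print('rotvec/pi',Ro.from_matrix(R.T@B@T).as_rotvec()/np.pi)
E
```

```text
t 0.15 box-frame tcp mm [-255.1 -711.3  153.8] F [ 0.4 -1.3 -0.6] grip 1.0
tool axes in box [[0.508, -0.0, 0.861], [-0.861, 0.001, 0.508], [-0.001, -1.0, -0.0]]
t 0.15 box-frame tcp mm [-255.1 -711.3  153.8] F [ 0.4 -1.3 -0.6] grip 1.0
tool axes in box [[0.508, -0.0, 0.861], [-0.861, 0.001, 0.508], [-0.001, -1.0, -0.0]]
inc units [-27.33   1.21  23.67]
rotvec/pi [ 9.21861364e-05  1.69619155e-01 -2.72789830e-04]
```

View pics/chk_top.png

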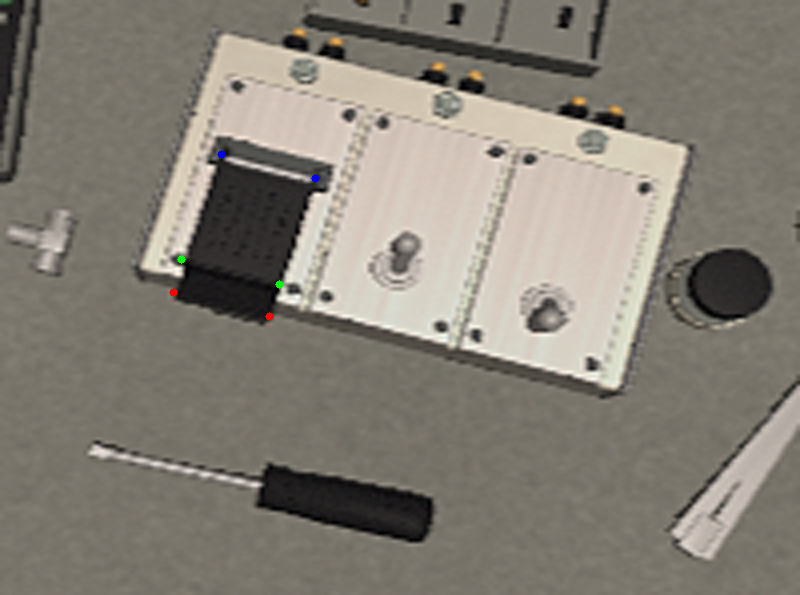

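View pics/chk_scene.png

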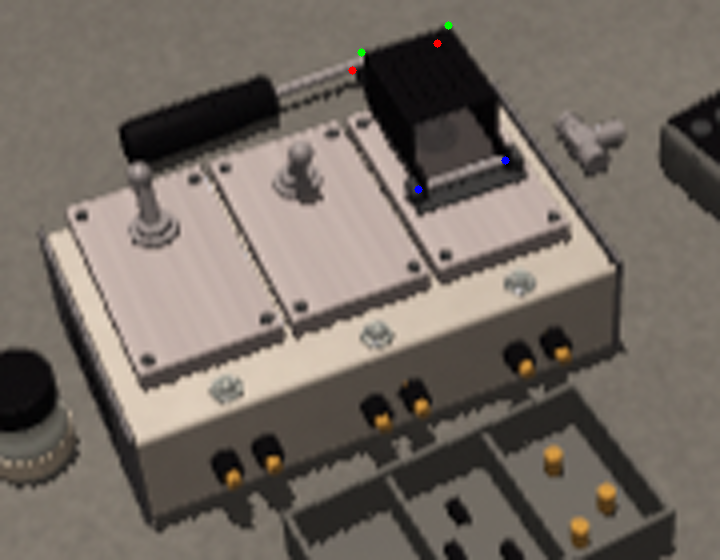

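Overlay of my hinge (blue), hood top-front corners (green) and lip edge (red) lies within about 2 mm of the image on both views. Moving: shut the fingers and align with the box.

Request:
jog_arm --increments '[{"ay":0.034},{"ay":0.034},{"ay":0.034},{"ay":0.034},{"ay":0.0336},{"dx":-1,"dz":0.2},{"dx":-1,"dz":0.2},{"dx":-1,"dz":0.2},{"dx":-1,"dz":0.2},{"dx":-1,"dz":0.2}]' --jaw 1

```text
invalid input
```

Request:
jog_arm --increments '[{"dx":-1,"dz":0.2},{"dx":-1,"dz":0.2},{"dx":-1,"dz":0.2},{"dx":-1,"dz":0.2},{"dx":-1,"dz":0.2},{"dx":-1,"dz":0.2},{"dx":-1,"dz":0.2},{"dx":-1,"dz":0.2},{"dx":-1,"dz":0.2},{"dx":-1,"dz":0.2}]'

```text
invalid input
```

```bash
python3 -c "
from h import *
inc(-125,0,120)"
```

```text
t 0.15 box-frame tcp mm [-255.1 -711.3  153.8] F [ 0.4 -1.3 -0.6] grip 1.0
tool axes in box [[0.508, -0.0, 0.861], [-0.861, 0.001, 0.508], [-0.001, -1.0, -0.0]]
inc units [-27.33   1.71  23.67]
```

Request:
jog_arm --increments '[{"dx":0,"dy":0,"dz":0,"ax":0,"ay":0.034,"az":0},{"dx":0,"dy":0,"dz":0,"ax":0,"ay":0.034,"az":0},{"dx":0,"dy":0,"dz":0,"ax":0,"ay":0.034,"az":0},{"dx":0,"dy":0,"dz":0,"ax":0,"ay":0.034,"az":0},{"dx":0,"dy":0,"dz":0,"ax":0,"ay":0.0336,"az":0},{"dx":-1,"dy":0,"dz":0.2,"ax":0,"ay":0,"az":0},{"dx":-1,"dy":0,"dz":0.2,"ax":0,"ay":0,"az":0},{"dx":-1,"dy":0,"dz":0.2,"ax":0,"ay":0,"az":0},{"dx":-1,"dy":0,"dz":0.2,"ax":0,"ay":0,"az":0},{"dx":-1,"dy":0,"dz":0.2,"ax":0,"ay":0,"az":0}]' --jaw 1

```text
time: 0.98
tcp_pos: [0.2117, -0.5102, 0.231]
ee_rot: [-0.43, 0.562, -0.561, 0.43]
wrist_force: [1.5, 0.2, -0.3]
grip_width: -0.004
```

```bash
python3 -c "
from h import *
inc(-125,0,120)"
```

```text
t 0.98 box-frame tcp mm [-234.9 -610.3  154. ] F [ 1.4  0.6 -0.3] grip -0.0
tool axes in box [[0.0, -0.0, 1.0], [-1.0, 0.0, 0.0], [-0.0, -1.0, -0.0]]
inc units [-30.52   1.71   5.5 ]
```

Request:
jog_arm --increments '[{"dx":-1,"dy":0,"dz":0.2,"ax":0,"ay":0,"az":0},{"dx":-1,"dy":0,"dz":0.2,"ax":0,"ay":0,"az":0},{"dx":-1,"dy":0,"dz":0.2,"ax":0,"ay":0,"az":0},{"dx":-1,"dy":0,"dz":0.2,"ax":0,"ay":0,"az":0},{"dx":-1,"dy":0,"dz":0.2,"ax":0,"ay":0,"az":0},{"dx":-1,"dy":0,"dz":0.2,"ax":0,"ay":0,"az":0},{"dx":-1,"dy":0,"dz":0.2,"ax":0,"ay":0,"az":0},{"dx":-1,"dy":0,"dz":0.2,"ax":0,"ay":0,"az":0},{"dx":-1,"dy":0,"dz":0.2,"ax":0,"ay":0,"az":0},{"dx":-1,"dy":0,"dz":0.2,"ax":0,"ay":0,"az":0}]'

```text
time: 1.82
tcp_pos: [0.3024, -0.3276, 0.2312]
ee_rot: [-0.43, 0.562, -0.561, 0.43]
wrist_force: [0.3, -0.9, 0.7]
grip_width: 0.001
```

Request:
jog_arm --increments '[{"dx":-1,"dy":0,"dz":0.15,"ax":0,"ay":0,"az":0},{"dx":-1,"dy":0,"dz":0.15,"ax":0,"ay":0,"az":0},{"dx":-1,"dy":0,"dz":0.15,"ax":0,"ay":0,"az":0},{"dx":-1,"dy":0,"dz":0.15,"ax":0,"ay":0,"az":0},{"dx":-1,"dy":0,"dz":0.15,"ax":0,"ay":0,"az":0},{"dx":-1,"dy":0,"dz":0.15,"ax":0,"ay":0,"az":0},{"dx":-1,"dy":0,"dz":0.15,"ax":0,"ay":0,"az":0},{"dx":-1,"dy":0,"dz":0.15,"ax":0,"ay":0,"az":0},{"dx":-1,"dy":0,"dz":0.15,"ax":0,"ay":0,"az":0},{"dx":-1,"dy":0,"dz":0.15,"ax":0,"ay":0,"az":0}]'

```text
time: 2.65
tcp_pos: [0.3835, -0.1424, 0.2313]
ee_rot: [-0.43, 0.561, -0.561, 0.43]
wrist_force: [-0.0, -0.3, -0.2]
grip_width: 0.002
```

Request:
jog_arm --increments '[{"dx":-1,"dy":0,"dz":0.15,"ax":0,"ay":0,"az":0},{"dx":-1,"dy":0,"dz":0.15,"ax":0,"ay":0,"az":0},{"dx":-1,"dy":0,"dz":0.15,"ax":0,"ay":0,"az":0},{"dx":-1,"dy":0,"dz":0.15,"ax":0,"ay":0,"az":0},{"dx":-1,"dy":0,"dz":0.15,"ax":0,"ay":0,"az":0},{"dx":-1,"dy":0,"dz":0.15,"ax":0,"ay":0,"az":0},{"dx":-1,"dy":0,"dz":0.15,"ax":0,"ay":0,"az":0},{"dx":-1,"dy":0,"dz":0.15,"ax":0,"ay":0,"az":0},{"dx":-1,"dy":0,"dz":0.15,"ax":0,"ay":0,"az":0},{"dx":-1,"dy":0,"dz":0.15,"ax":0,"ay":0,"az":0}]'

```text
time: 3.48
tcp_pos: [0.4647, 0.0428, 0.2312]
ee_rot: [-0.43, 0.562, -0.561, 0.43]
wrist_force: [-0.0, -0.3, 0.2]
grip_width: 0.003
```

```bash
python3 -c "
from h import *
inc(-110,0,-4)
cv2.imwrite('pics/w1.png',env.grab_frame('wrist')[:,:,::-1])"
```

```text
t 3.48 box-frame tcp mm [-135.1  -10.5  154.2] F [ 0.1 -0.3  0.2] grip 0.0
tool axes in box [[0.0, -0.0, 1.0], [-1.0, -0.0, 0.0], [0.0, -1.0, -0.0]]
inc units [-0.52  7.91  1.25]
```

View pics/w1.png

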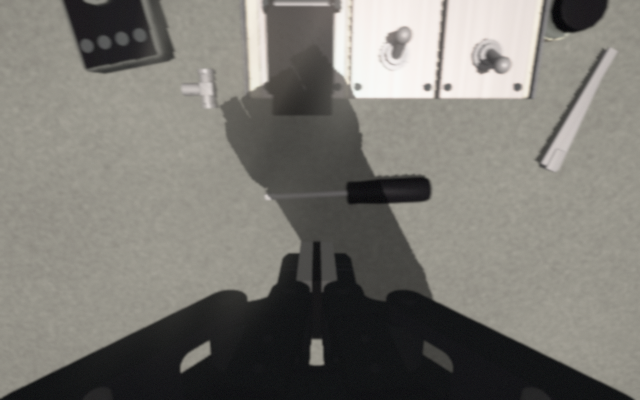

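Wrist view: squared to the box; guard columns 268–332, bare toggles clear to the right, fingertip around col 317, row 245. Descend in front of the lip.

Request:
jog_arm --increments '[{"dx":-0.3,"dy":0.9,"dz":0.1,"ax":0,"ay":0,"az":0},{"dx":-0.2,"dy":0.9,"dz":0.1,"ax":0,"ay":0,"az":0},{"dx":0,"dy":0.9,"dz":0.1,"ax":0,"ay":0,"az":0},{"dx":0,"dy":0.9,"dz":0.1,"ax":0,"ay":0,"az":0},{"dx":0,"dy":0.9,"dz":0.2,"ax":0,"ay":0,"az":0},{"dx":0,"dy":0.9,"dz":0.2,"ax":0,"ay":0,"az":0},{"dx":0,"dy":0.9,"dz":0.2,"ax":0,"ay":0,"az":0},{"dx":0,"dy":0.9,"dz":0.2,"ax":0,"ay":0,"az":0},{"dx":0,"dy":0.8,"dz":0,"ax":0,"ay":0,"az":0},{"dx":0,"dy":0,"dz":0,"ax":0,"ay":0,"az":0}]'

```text
time: 4.37
tcp_pos: [0.4888, 0.045, 0.0687]
ee_rot: [-0.431, 0.562, -0.561, 0.429]
wrist_force: [-1.3, -0.8, -1.0]
grip_width: -0.002
```

```bash
python3 -c "
from h import *
inc(-90,0,-7)
cv2.imwrite('pics/w2.png',env.grab_frame('wrist')[:,:,::-1])
cv2.imwrite('pics/s2.png',cv2.resize(env.grab_frame('scene')[100:300,180:420],None,fx=3,fy=3)[:,:,::-1])"
```

```text
t 4.37 box-frame tcp mm [-112.4   -2.1   -8.3] F [-1.  -1.1 -1. ] grip -0.0
tool axes in box [[-0.0, -0.004, 1.0], [-1.0, -0.001, -0.0], [0.001, -1.0, -0.004]]
inc units [-0.11 -0.07  1.12]
```

View pics/w2.png

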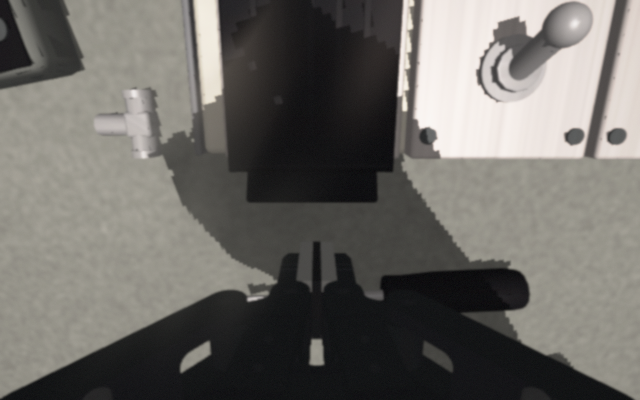

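View pics/s2.png

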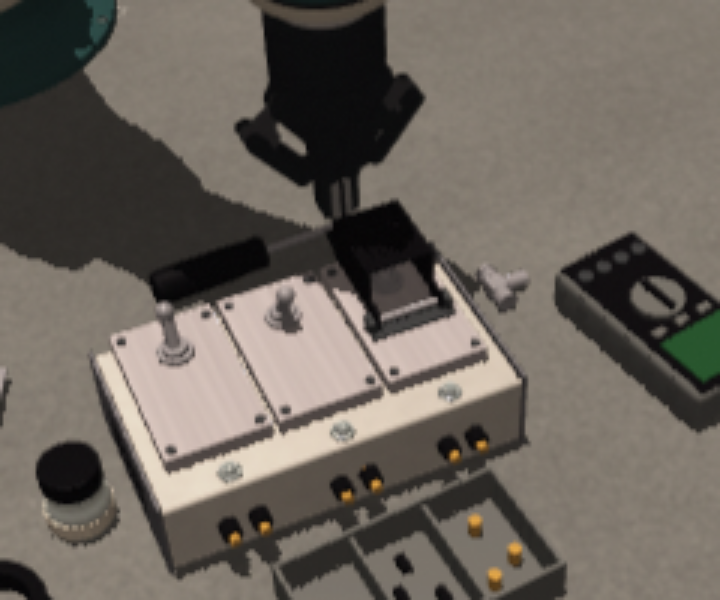

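Lip at cols 247–378, row 202; fingers centred on it (col 317). Approach gently.

Request:
jog_arm --increments '[{"dx":0,"dy":0,"dz":0.2,"ax":0,"ay":0,"az":0},{"dx":0,"dy":0,"dz":0.2,"ax":0,"ay":0,"az":0},{"dx":0,"dy":0,"dz":0.2,"ax":0,"ay":0,"az":0},{"dx":0,"dy":0,"dz":0.1,"ax":0,"ay":0,"az":0},{"dx":0,"dy":0,"dz":0.1,"ax":0,"ay":0,"az":0},{"dx":0,"dy":0,"dz":0.1,"ax":0,"ay":0,"az":0},{"dx":0,"dy":0,"dz":0,"ax":0,"ay":0,"az":0}]'

```text
time: 5.05
tcp_pos: [0.508, 0.0405, 0.0714]
ee_rot: [0.43, -0.561, 0.562, -0.43]
wrist_force: [0.1, 0.6, -0.5]
grip_width: 0.001
```

```bash
python3 -c "
from h import *
inc(-90,0,-7)"
```

```text
t 5.05 box-frame tcp mm [-92.7  -1.5  -5.6] F [-0.1  0.6 -0.5] grip 0.0
tool axes in box [[-0.0, 0.0, 1.0], [-1.0, 0.0, -0.0], [-0.0, -1.0, 0.0]]
inc units [-0.07  0.07  0.13]
```

Request:
jog_arm --increments '[{"dx":0,"dy":0,"dz":0.1,"ax":0,"ay":0,"az":0},{"dx":0,"dy":0,"dz":0.05,"ax":0,"ay":0,"az":0},{"dx":0,"dy":0,"dz":0,"ax":0,"ay":0,"az":0}]'

```text
time: 5.3
tcp_pos: [0.5099, 0.04, 0.0711]
ee_rot: [-0.43, 0.562, -0.561, 0.429]
wrist_force: [-4.2, 1.3, 1.4]
grip_width: -0.001
```

```bash
python3 -c "
from h import *
inc(-90,0,-7)
cv2.imwrite('pics/w3.png',env.grab_frame('wrist')[:,:,::-1])"
```

```text
t 5.3 box-frame tcp mm [-90.7  -1.4  -5.9] F [-4.4  0.1  1.4] grip -0.0
tool axes in box [[0.0, -0.002, 1.0], [-1.0, -0.0, 0.0], [0.0, -1.0, -0.002]]
inc units [-0.07  0.05  0.03]
```

View pics/w3.png

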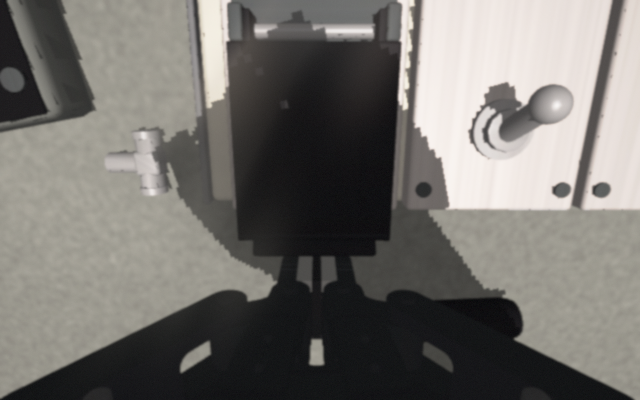

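Contact at X=-90.7 with about 4 N on the lip edge, as predicted. Rise round the hinge.

Request:
jog_arm --increments '[{"dx":0,"dy":-0.19,"dz":0.05,"ax":0,"ay":0,"az":0},{"dx":0,"dy":-0.19,"dz":0.05,"ax":0,"ay":0,"az":0},{"dx":0,"dy":-0.19,"dz":0.07,"ax":0,"ay":0,"az":0},{"dx":0,"dy":-0.19,"dz":0.07,"ax":0,"ay":0,"az":0},{"dx":0,"dy":-0.18,"dz":0.08,"ax":0,"ay":0,"az":0},{"dx":0,"dy":-0.18,"dz":0.08,"ax":0,"ay":0,"az":0}]'

```text
time: 5.85
tcp_pos: [0.5168, 0.0381, 0.0937]
ee_rot: [-0.431, 0.562, -0.561, 0.429]
wrist_force: [-11.2, 3.2, 5.7]
grip_width: 0.0
```

```bash
python3 -c "
from h import *
st()
cv2.imwrite('pics/w4.png',env.grab_frame('wrist')[:,:,::-1])
cv2.imwrite('pics/s4.png',cv2.resize(env.grab_frame('scene')[100:300,180:420],None,fx=3,fy=3)[:,:,::-1])"
```

```text
t 5.85 box-frame tcp mm [-83.5  -1.4  16.7] F [-11.6   0.1   5.7] grip 0.0
tool axes in box [[0.001, -0.003, 1.0], [-1.0, -0.001, 0.001], [0.001, -1.0, -0.003]]
```

View pics/w4.png

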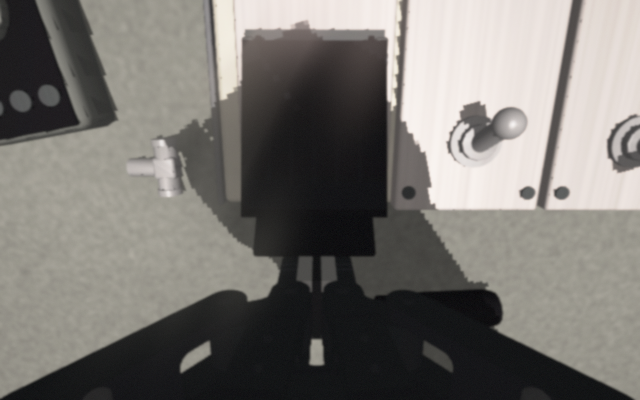

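View pics/s4.png

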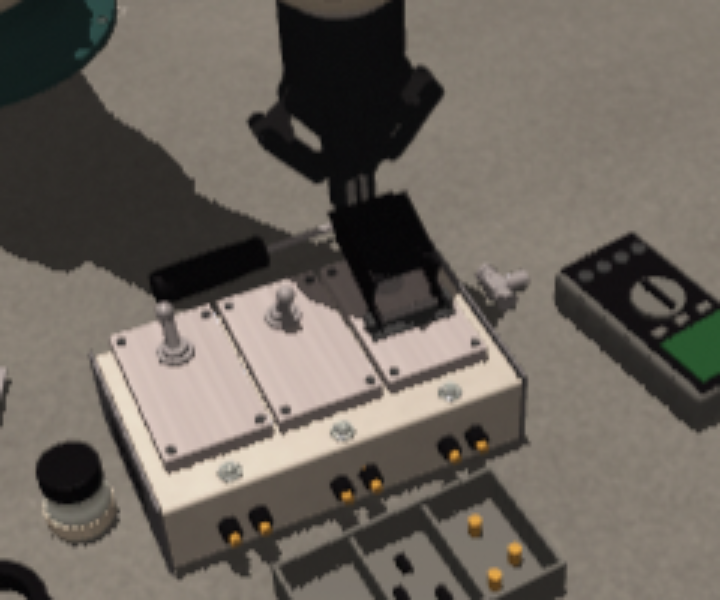

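Guard is lifting (scene view: hood clearly tilted up, hinge gap open). Contact force 12 N; ease the push a bit and rise more.

Request:
jog_arm --increments '[{"dx":0,"dy":-0.2,"dz":0.04,"ax":0,"ay":0,"az":0},{"dx":0,"dy":-0.2,"dz":0.07,"ax":0,"ay":0,"az":0},{"dx":0,"dy":-0.18,"dz":0.1,"ax":0,"ay":0,"az":0},{"dx":0,"dy":-0.17,"dz":0.11,"ax":0,"ay":0,"az":0},{"dx":0,"dy":-0.16,"dz":0.12,"ax":0,"ay":0,"az":0},{"dx":0,"dy":-0.16,"dz":0.13,"ax":0,"ay":0,"az":0}]'

```text
time: 6.45
tcp_pos: [0.5297, 0.0346, 0.1155]
ee_rot: [0.43, -0.561, 0.562, -0.43]
wrist_force: [-0.0, 0.8, 0.4]
grip_width: 0.003
```

```bash
python3 -c "
from h import *
st()
cv2.imwrite('pics/s5.png',cv2.resize(env.grab_frame('scene')[100:300,180:420],None,fx=3,fy=3)[:,:,::-1])"
```

```text
t 6.45 box-frame tcp mm [-70.2  -1.5  38.5] F [-0.2  0.8  0.4] grip 0.0
tool axes in box [[-0.0, 0.0, 1.0], [-1.0, 0.0, -0.0], [-0.0, -1.0, 0.0]]
```

View pics/s5.png

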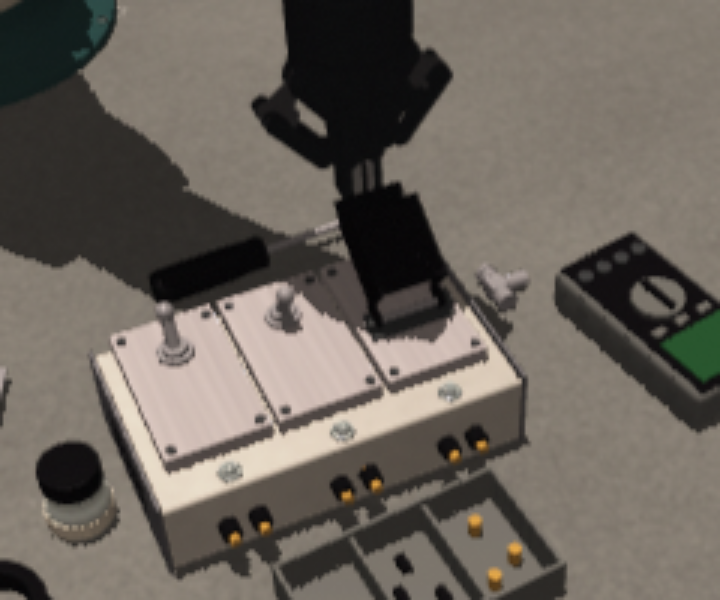

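Request:
jog_arm --increments '[{"dx":0,"dy":-0.1,"dz":0.2,"ax":0,"ay":0,"az":0},{"dx":0,"dy":-0.1,"dz":0.2,"ax":0,"ay":0,"az":0},{"dx":0,"dy":-0.05,"dz":0.2,"ax":0,"ay":0,"az":0},{"dx":0,"dy":0,"dz":0.2,"ax":0,"ay":0,"az":0},{"dx":0,"dy":0,"dz":0.2,"ax":0,"ay":0,"az":0},{"dx":0,"dy":0,"dz":0.2,"ax":0,"ay":0,"az":0},{"dx":0,"dy":0,"dz":0,"ax":0,"ay":0,"az":0}]'

```text
time: 7.08
tcp_pos: [0.5531, 0.0282, 0.1199]
ee_rot: [-0.43, 0.562, -0.562, 0.43]
wrist_force: [0.1, 0.4, -0.2]
grip_width: -0.001
```

```bash
python3 -c "
from h import *
st()
cv2.imwrite('pics/s6.png',cv2.resize(env.grab_frame('scene')[100:300,180:420],None,fx=3,fy=3)[:,:,::-1])"
```

```text
t 7.08 box-frame tcp mm [-45.9  -1.5  42.9] F [-0.   0.4 -0.2] grip -0.0
tool axes in box [[-0.0, 0.0, 1.0], [-1.0, 0.0, -0.0], [-0.0, -1.0, 0.0]]
```

View pics/s6.png

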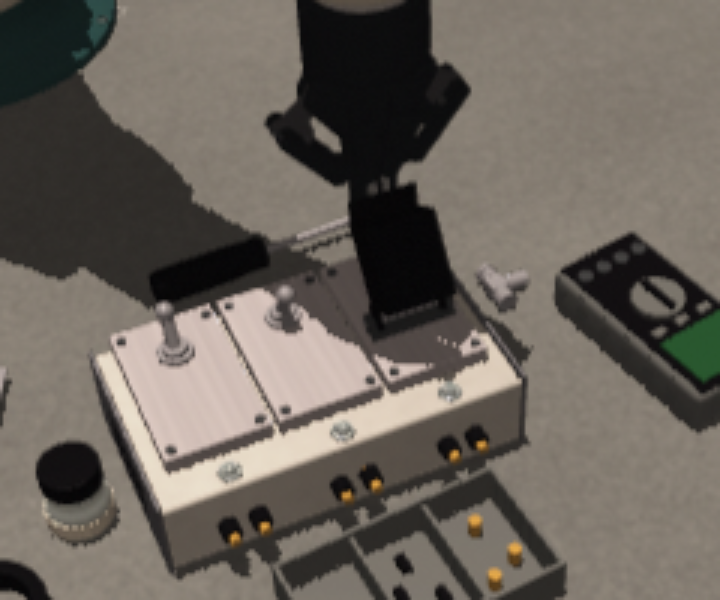

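Guard at about 1 rad. Continue past balance.

Request:
jog_arm --increments '[{"dx":0,"dy":0,"dz":0.2,"ax":0,"ay":0,"az":0},{"dx":0,"dy":0,"dz":0.2,"ax":0,"ay":0,"az":0},{"dx":0,"dy":0,"dz":0.2,"ax":0,"ay":0,"az":0},{"dx":0,"dy":0,"dz":0.2,"ax":0,"ay":0,"az":0},{"dx":0,"dy":0,"dz":0.2,"ax":0,"ay":0,"az":0},{"dx":0,"dy":0,"dz":0.2,"ax":0,"ay":0,"az":0},{"dx":0,"dy":0,"dz":0.1,"ax":0,"ay":0,"az":0},{"dx":0,"dy":0,"dz":0,"ax":0,"ay":0,"az":0},{"dx":0,"dy":0,"dz":0,"ax":0,"ay":0,"az":0}]'

```text
time: 7.88
tcp_pos: [0.5775, 0.0217, 0.12]
ee_rot: [-0.43, 0.562, -0.561, 0.43]
wrist_force: [-0.3, 0.7, 0.1]
grip_width: 0.001
```

```bash
python3 -c "
from h import *
st()
cv2.imwrite('pics/s7.png',cv2.resize(env.grab_frame('scene')[100:300,180:420],None,fx=3,fy=3)[:,:,::-1])"
```

```text
t 7.88 box-frame tcp mm [-20.7  -1.4  43. ] F [-0.4  0.6  0.1] grip 0.0
tool axes in box [[0.0, -0.0, 1.0], [-1.0, 0.0, 0.0], [-0.0, -1.0, -0.0]]
```

View pics/s7.png

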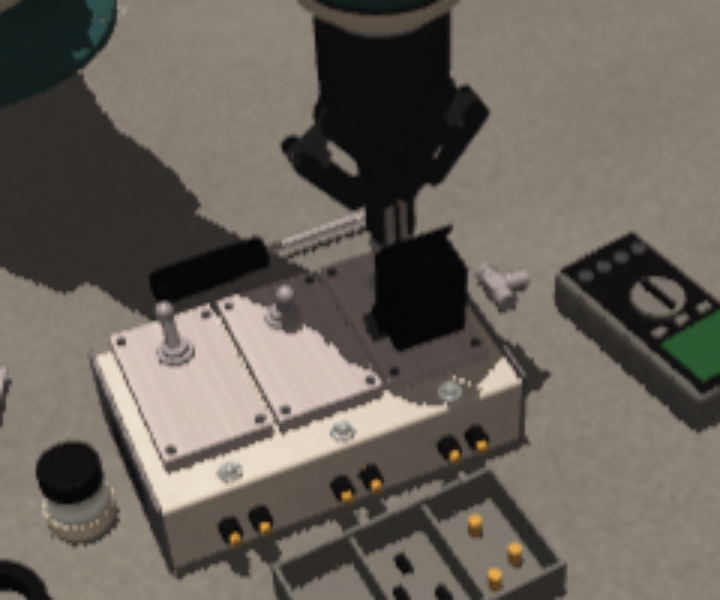

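Guard stands open on its stop. Withdraw to the front and look at the toggle.

Request:
jog_arm --increments '[{"dx":0,"dy":0,"dz":-0.6,"ax":0,"ay":0,"az":0},{"dx":0,"dy":0,"dz":-0.8,"ax":0,"ay":0,"az":0},{"dx":0,"dy":0,"dz":-0.8,"ax":0,"ay":0,"az":0},{"dx":0,"dy":0,"dz":-0.7,"ax":0,"ay":0,"az":0},{"dx":0,"dy":0,"dz":0,"ax":0,"ay":0,"az":0}]'

```text
time: 8.35
tcp_pos: [0.5193, 0.0376, 0.1201]
ee_rot: [-0.431, 0.561, -0.561, 0.43]
wrist_force: [1.6, 0.2, 0.4]
grip_width: -0.002
```

```bash
python3 -c "
from h import *
inc(-78,0,14)
cv2.imwrite('pics/w8.png',env.grab_frame('wrist')[:,:,::-1])
cv2.imwrite('pics/s8.png',cv2.resize(env.grab_frame('scene')[100:300,180:420],None,fx=3,fy=3)[:,:,::-1])"
```

```text
t 8.35 box-frame tcp mm [-80.9  -1.3  43.1] F [1.5 0.6 0.4] grip -0.0
tool axes in box [[0.001, -0.001, 1.0], [-1.0, -0.001, 0.001], [0.001, -1.0, -0.001]]
inc units [-0.06  1.46  0.15]
```

View pics/w8.png

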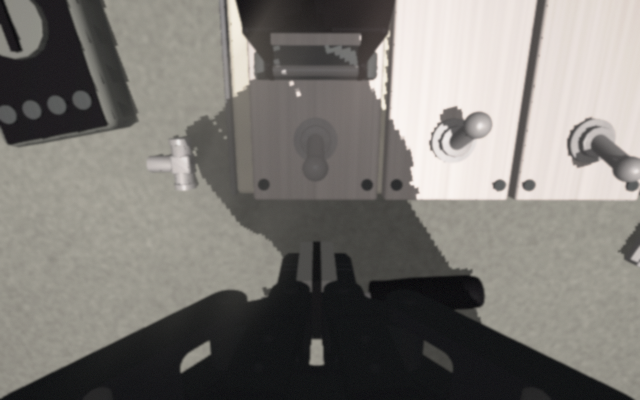

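View pics/s8.png

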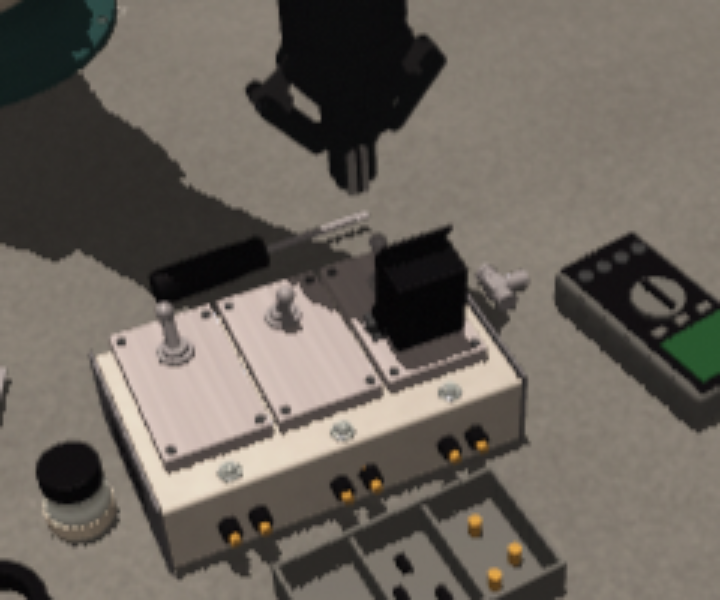

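Wrist view: guard stays open, toggle ball at (316,170), in line with the fingertips (col 317). Lower and approach.

Request:
jog_arm --increments '[{"dx":0,"dy":0.5,"dz":0,"ax":0,"ay":0,"az":0},{"dx":0,"dy":0.5,"dz":0,"ax":0,"ay":0,"az":0},{"dx":0,"dy":0.4,"dz":0,"ax":0,"ay":0,"az":0},{"dx":0,"dy":0,"dz":0.3,"ax":0,"ay":0,"az":0},{"dx":0,"dy":0,"dz":0.3,"ax":0,"ay":0,"az":0},{"dx":0,"dy":0,"dz":0.2,"ax":0,"ay":0,"az":0},{"dx":0,"dy":0,"dz":0.1,"ax":0,"ay":0,"az":0},{"dx":0,"dy":0,"dz":0.1,"ax":0,"ay":0,"az":0},{"dx":0,"dy":0,"dz":0,"ax":0,"ay":0,"az":0}]'

```text
time: 9.2
tcp_pos: [0.541, 0.0317, 0.0923]
ee_rot: [-0.43, 0.562, -0.561, 0.43]
wrist_force: [-4.5, 1.4, 2.5]
grip_width: -0.004
```

```bash
python3 -c "
from h import *
st()"
```

```text
t 9.2 box-frame tcp mm [-58.5  -1.3  15.3] F [-4.7  0.2  2.5] grip -0.0
tool axes in box [[0.0, -0.001, 1.0], [-1.0, 0.0, 0.0], [-0.0, -1.0, -0.001]]
```

Request:
jog_arm --increments '[{"dx":0,"dy":0,"dz":0.1,"ax":0,"ay":0,"az":0},{"dx":0,"dy":0,"dz":0.1,"ax":0,"ay":0,"az":0},{"dx":0,"dy":0,"dz":0.1,"ax":0,"ay":0,"az":0},{"dx":0,"dy":0,"dz":0,"ax":0,"ay":0,"az":0}]'

```text
time: 9.53
tcp_pos: [0.5473, 0.0298, 0.0923]
ee_rot: [0.43, -0.561, 0.562, -0.43]
wrist_force: [-0.4, 0.8, 0.3]
grip_width: 0.001
```

```bash
python3 -c "
from h import *
st()"
```

```text
t 9.53 box-frame tcp mm [-51.9  -1.5  15.3] F [-0.6  0.6  0.3] grip 0.0
tool axes in box [[-0.0, 0.001, 1.0], [-1.0, 0.0, -0.0], [-0.0, -1.0, 0.001]]
```

Force built to about 4.7 N, then dropped: likely snapped. Back off and look.

Request:
jog_arm --increments '[{"dx":0,"dy":0,"dz":-0.5,"ax":0,"ay":0,"az":0},{"dx":0,"dy":0,"dz":-0.7,"ax":0,"ay":0,"az":0},{"dx":0,"dy":-0.5,"dz":-0.3,"ax":0,"ay":0,"az":0},{"dx":0,"dy":-0.9,"dz":0,"ax":0,"ay":0,"az":0},{"dx":0,"dy":0,"dz":0,"ax":0,"ay":0,"az":0}]'

```text
time: 9.95
tcp_pos: [0.5185, 0.0383, 0.1233]
ee_rot: [0.429, -0.561, 0.562, -0.431]
wrist_force: [1.9, 0.2, 1.4]
grip_width: -0.0
```

```bash
python3 -c "
from h import *
st()
cv2.imwrite('pics/w9.png',env.grab_frame('wrist')[:,:,::-1])"
```

```text
t 9.95 box-frame tcp mm [-81.9  -0.8  46.3] F [1.8 0.7 1.4] grip -0.0
tool axes in box [[0.001, 0.003, 1.0], [-1.0, 0.001, 0.001], [-0.001, -1.0, 0.003]]
```

View pics/w9.png

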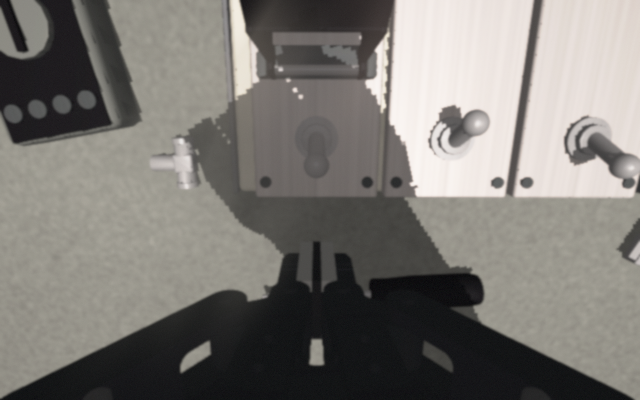

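Toggle ball still at (316,166), below its bushing: still leaning front, so it stopped just short of centre and sprang back. Push a bit farther.

Request:
jog_arm --increments '[{"dx":0,"dy":0.5,"dz":0,"ax":0,"ay":0,"az":0},{"dx":0,"dy":0.5,"dz":0,"ax":0,"ay":0,"az":0},{"dx":0,"dy":0.5,"dz":0,"ax":0,"ay":0,"az":0},{"dx":0,"dy":0,"dz":0.4,"ax":0,"ay":0,"az":0},{"dx":0,"dy":0,"dz":0.4,"ax":0,"ay":0,"az":0},{"dx":0,"dy":0,"dz":0.2,"ax":0,"ay":0,"az":0},{"dx":0,"dy":0,"dz":0.2,"ax":0,"ay":0,"az":0},{"dx":0,"dy":0,"dz":0.1,"ax":0,"ay":0,"az":0},{"dx":0,"dy":0,"dz":0.1,"ax":0,"ay":0,"az":0},{"dx":0,"dy":0,"dz":0,"ax":0,"ay":0,"az":0}]'

```text
time: 10.83
tcp_pos: [0.5452, 0.0305, 0.0903]
ee_rot: [0.43, -0.561, 0.562, -0.43]
wrist_force: [-0.9, 0.5, 0.1]
grip_width: 0.0
```

```bash
python3 -c "
from h import *
st()"
```

```text
t 10.83 box-frame tcp mm [-54.1  -1.3  13.3] F [-1.   0.2  0.1] grip 0.0
tool axes in box [[-0.0, 0.0, 1.0], [-1.0, 0.0, -0.0], [-0.0, -1.0, 0.0]]
```

Request:
jog_arm --increments '[{"dx":0,"dy":0,"dz":0.1,"ax":0,"ay":0,"az":0},{"dx":0,"dy":0,"dz":0.1,"ax":0,"ay":0,"az":0},{"dx":0,"dy":0,"dz":0.1,"ax":0,"ay":0,"az":0},{"dx":0,"dy":0,"dz":0.1,"ax":0,"ay":0,"az":0},{"dx":0,"dy":0,"dz":0,"ax":0,"ay":0,"az":0}]'

```text
time: 11.25
tcp_pos: [0.5529, 0.0283, 0.0901]
ee_rot: [0.43, -0.561, 0.562, -0.43]
wrist_force: [-0.5, -1.3, 0.1]
grip_width: -0.0
```

```bash
python3 -c "
from h import *
st()"
```

```text
t 11.25 box-frame tcp mm [-46.1  -1.5  13.1] F [-0.1 -1.3  0.1] grip -0.0
tool axes in box [[-0.0, 0.0, 1.0], [-1.0, 0.0, -0.0], [-0.0, -1.0, 0.0]]
```

Request:
jog_arm --increments '[{"dx":0,"dy":0,"dz":-0.5,"ax":0,"ay":0,"az":0},{"dx":0,"dy":0,"dz":-0.8,"ax":0,"ay":0,"az":0},{"dx":0,"dy":-0.5,"dz":-0.5,"ax":0,"ay":0,"az":0},{"dx":0,"dy":-0.9,"dz":0,"ax":0,"ay":0,"az":0},{"dx":0,"dy":0,"dz":0,"ax":0,"ay":0,"az":0}]'

```text
time: 11.67
tcp_pos: [0.5178, 0.0384, 0.1205]
ee_rot: [0.429, -0.561, 0.562, -0.431]
wrist_force: [1.4, -0.2, 1.0]
grip_width: 0.001
```

```bash
python3 -c "
from h import *
st()
cv2.imwrite('pics/w10.png',env.grab_frame('wrist')[:,:,::-1])"
```

```text
t 11.67 box-frame tcp mm [-82.6  -0.9  43.5] F [1.4 0.2 1. ] grip 0.0
tool axes in box [[0.001, 0.003, 1.0], [-1.0, 0.001, 0.001], [-0.001, -1.0, 0.003]]
```

View pics/w10.png

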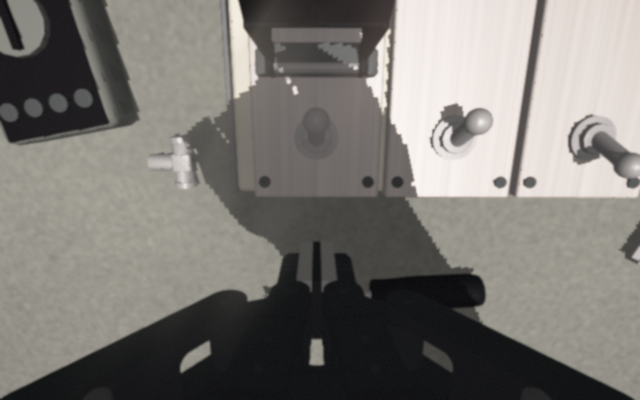

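Toggle ball now at (316,120), above its bushing: switched over toward the hinge; bare toggles unchanged. Now go over the guard to behind it.

Request:
jog_arm --increments '[{"dx":0,"dy":-0.8,"dz":0,"ax":0,"ay":0,"az":0},{"dx":0,"dy":-0.8,"dz":0,"ax":0,"ay":0,"az":0},{"dx":0,"dy":-0.8,"dz":0,"ax":0,"ay":0,"az":0},{"dx":0,"dy":-0.8,"dz":0,"ax":0,"ay":0,"az":0},{"dx":0,"dy":0,"dz":0.8,"ax":0,"ay":0,"az":0},{"dx":0,"dy":0,"dz":1,"ax":0,"ay":0,"az":0},{"dx":0,"dy":0,"dz":1,"ax":0,"ay":0,"az":0},{"dx":0,"dy":0,"dz":1,"ax":0,"ay":0,"az":0},{"dx":0,"dy":0,"dz":1,"ax":0,"ay":0,"az":0},{"dx":0,"dy":0,"dz":1,"ax":0,"ay":0,"az":0}]'

```text
time: 12.55
tcp_pos: [0.6301, 0.0073, 0.1813]
ee_rot: [-0.43, 0.562, -0.561, 0.43]
wrist_force: [-0.2, 0.3, 0.1]
grip_width: -0.001
```

Request:
jog_arm --increments '[{"dx":0,"dy":0,"dz":1,"ax":0,"ay":0,"az":0},{"dx":0,"dy":0,"dz":0.9,"ax":0,"ay":0,"az":0},{"dx":0,"dy":0,"dz":0,"ax":0,"ay":0,"az":0},{"dx":0,"dy":0,"dz":0,"ax":0,"ay":0,"az":0}]'

```text
time: 12.88
tcp_pos: [0.6661, -0.0023, 0.1808]
ee_rot: [-0.43, 0.562, -0.561, 0.429]
wrist_force: [0.2, -0.3, 0.5]
grip_width: -0.001
```

```bash
python3 -c "
from h import *
inc(70,0,46)
cv2.imwrite('pics/s11.png',cv2.resize(env.grab_frame('scene')[100:300,180:420],None,fx=3,fy=3)[:,:,::-1])"
```

```text
t 12.88 box-frame tcp mm [ 71.2  -1.5 103.8] F [ 0.3 -0.2  0.5] grip -0.0
tool axes in box [[-0.0, -0.001, 1.0], [-1.0, -0.0, -0.0], [0.0, -1.0, -0.001]]
inc units [-0.07  2.89 -0.06]
```

View pics/s11.png

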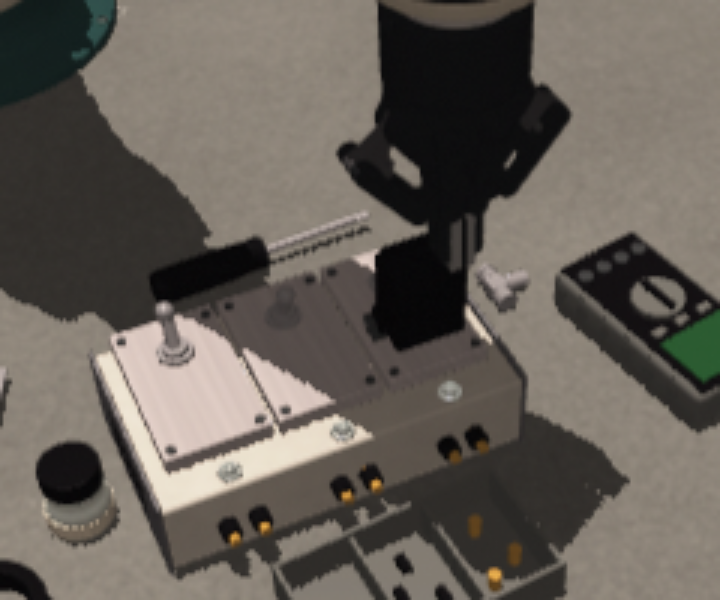

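Finger is behind the hood, guard still open. Lower and pull forward gently.

Request:
jog_arm --increments '[{"dx":0,"dy":0.8,"dz":0,"ax":0,"ay":0,"az":0},{"dx":0,"dy":0.8,"dz":0,"ax":0,"ay":0,"az":0},{"dx":0,"dy":0.8,"dz":0,"ax":0,"ay":0,"az":0},{"dx":0,"dy":0.5,"dz":0,"ax":0,"ay":0,"az":0},{"dx":0,"dy":0,"dz":-0.3,"ax":0,"ay":0,"az":0},{"dx":0,"dy":0,"dz":-0.3,"ax":0,"ay":0,"az":0},{"dx":0,"dy":0,"dz":-0.2,"ax":0,"ay":0,"az":0},{"dx":0,"dy":0,"dz":-0.1,"ax":0,"ay":0,"az":0},{"dx":0,"dy":0,"dz":0,"ax":0,"ay":0,"az":0}]'

```text
time: 13.68
tcp_pos: [0.6489, 0.0026, 0.1251]
ee_rot: [0.43, -0.561, 0.562, -0.43]
wrist_force: [-0.4, 0.2, -0.4]
grip_width: 0.001
```

```bash
python3 -c "
from h import *
st()"
```

```text
t 13.68 box-frame tcp mm [53.2 -1.2 48.1] F [-0.5  0.1 -0.4] grip 0.0
tool axes in box [[0.0, 0.001, 1.0], [-1.0, 0.0, 0.0], [-0.0, -1.0, 0.001]]
```

Request:
jog_arm --increments '[{"dx":0,"dy":-0.05,"dz":-0.15,"ax":0,"ay":0,"az":0},{"dx":0,"dy":-0.05,"dz":-0.15,"ax":0,"ay":0,"az":0},{"dx":0,"dy":-0.05,"dz":-0.15,"ax":0,"ay":0,"az":0},{"dx":0,"dy":-0.05,"dz":-0.15,"ax":0,"ay":0,"az":0},{"dx":0,"dy":0,"dz":0,"ax":0,"ay":0,"az":0}]'

```text
time: 14.1
tcp_pos: [0.637, 0.0058, 0.1284]
ee_rot: [-0.43, 0.561, -0.561, 0.43]
wrist_force: [0.0, 0.8, -0.7]
grip_width: -0.003
```

```bash
python3 -c "
from h import *
st()
cv2.imwrite('pics/s12.png',cv2.resize(env.grab_frame('scene')[100:300,180:420],None,fx=3,fy=3)[:,:,::-1])"
```

```text
t 14.1 box-frame tcp mm [40.9 -1.3 51.4] F [-0.2  0.8 -0.7] grip -0.0
tool axes in box [[0.0, -0.0, 1.0], [-1.0, 0.0, 0.0], [-0.0, -1.0, -0.0]]
```

View pics/s12.png

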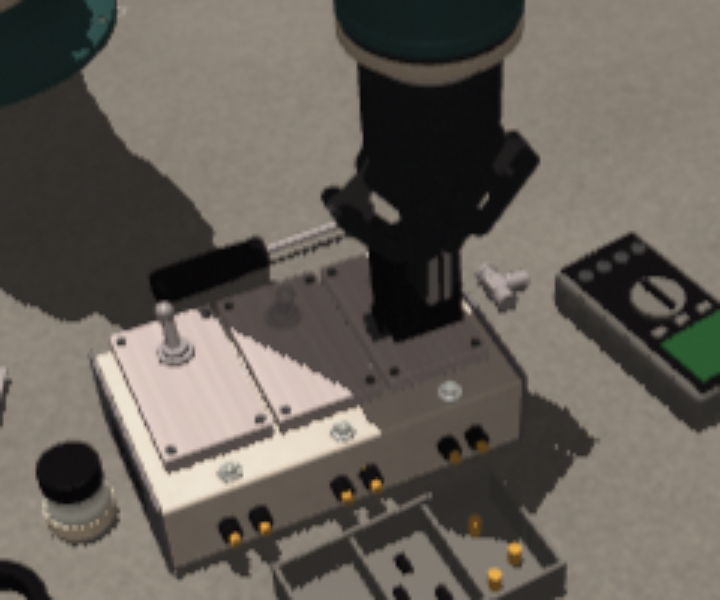

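Request:
jog_arm --increments '[{"dx":0,"dy":-0.03,"dz":-0.15,"ax":0,"ay":0,"az":0},{"dx":0,"dy":-0.03,"dz":-0.15,"ax":0,"ay":0,"az":0},{"dx":0,"dy":-0.03,"dz":-0.15,"ax":0,"ay":0,"az":0},{"dx":0,"dy":-0.03,"dz":-0.15,"ax":0,"ay":0,"az":0},{"dx":0,"dy":0,"dz":-0.15,"ax":0,"ay":0,"az":0},{"dx":0,"dy":0,"dz":-0.15,"ax":0,"ay":0,"az":0},{"dx":0,"dy":0,"dz":-0.15,"ax":0,"ay":0,"az":0},{"dx":0,"dy":0,"dz":-0.15,"ax":0,"ay":0,"az":0},{"dx":0,"dy":0,"dz":0,"ax":0,"ay":0,"az":0}]'

```text
time: 14.9
tcp_pos: [0.6137, 0.012, 0.1304]
ee_rot: [-0.43, 0.562, -0.561, 0.43]
wrist_force: [-0.3, 0.3, -0.3]
grip_width: -0.001
```

```bash
python3 -c "
from h import *
st()
cv2.imwrite('pics/s13.png',cv2.resize(env.grab_frame('scene')[100:300,180:420],None,fx=3,fy=3)[:,:,::-1])"
```

```text
t 14.9 box-frame tcp mm [16.8 -1.4 53.4] F [-0.3  0.2 -0.3] grip -0.0
tool axes in box [[0.0, -0.0, 1.0], [-1.0, -0.0, 0.0], [0.0, -1.0, -0.0]]
```

View pics/s13.png

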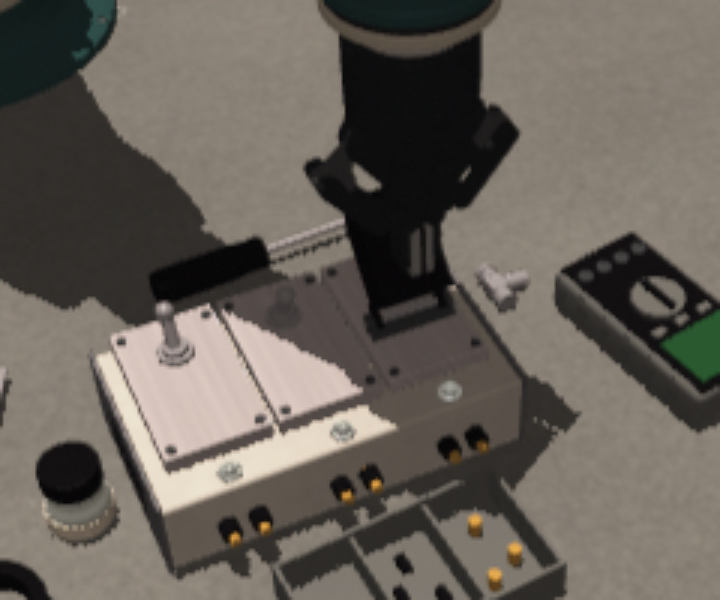

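Request:
jog_arm --increments '[{"dx":0,"dy":0,"dz":-0.15,"ax":0,"ay":0,"az":0},{"dx":0,"dy":0,"dz":-0.15,"ax":0,"ay":0,"az":0},{"dx":0,"dy":0,"dz":-0.15,"ax":0,"ay":0,"az":0},{"dx":0,"dy":0,"dz":-0.15,"ax":0,"ay":0,"az":0},{"dx":0,"dy":0,"dz":0,"ax":0,"ay":0,"az":0},{"dx":0,"dy":0,"dz":0,"ax":0,"ay":0,"az":0},{"dx":0,"dy":0,"dz":0,"ax":0,"ay":0,"az":0},{"dx":0,"dy":0,"dz":0,"ax":0,"ay":0,"az":0}]'

```text
time: 15.62
tcp_pos: [0.6027, 0.0149, 0.1305]
ee_rot: [-0.43, 0.561, -0.561, 0.43]
wrist_force: [0.4, 0.1, -0.8]
grip_width: -0.004
```

```bash
python3 -c "
from h import *
st()
cv2.imwrite('pics/s14.png',cv2.resize(env.grab_frame('scene')[100:300,180:420],None,fx=3,fy=3)[:,:,::-1])"
```

```text
t 15.62 box-frame tcp mm [ 5.5 -1.4 53.5] F [ 0.4  0.3 -0.8] grip -0.0
tool axes in box [[0.0, -0.0, 1.0], [-1.0, 0.0, 0.0], [-0.0, -1.0, -0.0]]
```

View pics/s14.png

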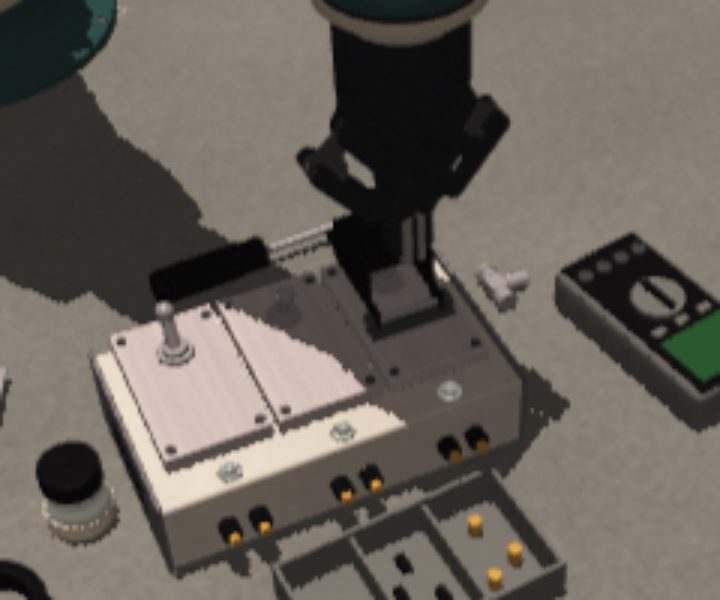

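Guard has dropped shut. Rise clear, and move off to the right at height to view everything.

Request:
jog_arm --increments '[{"dx":0,"dy":-1,"dz":0,"ax":0,"ay":0,"az":0},{"dx":0,"dy":-1,"dz":0,"ax":0,"ay":0,"az":0},{"dx":0,"dy":-1,"dz":0,"ax":0,"ay":0,"az":0},{"dx":0,"dy":-1,"dz":0,"ax":0,"ay":0,"az":0},{"dx":0,"dy":-1,"dz":-1,"ax":0,"ay":0,"az":0},{"dx":0,"dy":0,"dz":-1,"ax":0,"ay":0,"az":0},{"dx":0,"dy":0,"dz":-1,"ax":0,"ay":0,"az":0},{"dx":0,"dy":0,"dz":-1,"ax":0,"ay":0,"az":0},{"dx":0,"dy":0,"dz":-1,"ax":0,"ay":0,"az":0},{"dx":0,"dy":0,"dz":-1,"ax":0,"ay":0,"az":0}]'

```text
time: 16.5
tcp_pos: [0.4859, 0.0464, 0.2305]
ee_rot: [0.43, -0.561, 0.562, -0.43]
wrist_force: [0.2, -0.2, 0.1]
grip_width: -0.001
```

Request:
jog_arm --increments '[{"dx":0,"dy":0,"dz":-1,"ax":0,"ay":0,"az":0},{"dx":0,"dy":0,"dz":-0.5,"ax":0,"ay":0,"az":0},{"dx":0,"dy":0,"dz":0,"ax":0,"ay":0,"az":0},{"dx":0,"dy":0,"dz":0,"ax":0,"ay":0,"az":0}]'

```text
time: 16.83
tcp_pos: [0.4584, 0.0539, 0.2308]
ee_rot: [0.43, -0.561, 0.562, -0.43]
wrist_force: [1.2, -0.1, -0.6]
grip_width: -0.001
```

```bash
python3 -c "
from h import *
st()
cv2.imwrite('pics/s15.png',cv2.resize(env.grab_frame('scene')[150:310,150:450],None,fx=2.6,fy=2.6)[:,:,::-1])
cv2.imwrite('pics/t15.png',env.grab_frame('top')[:,:,::-1])
cv2.imwrite('pics/w15.png',env.grab_frame('wrist')[:,:,::-1])"
```

```text
t 16.83 box-frame tcp mm [-144.    -1.5  153.8] F [ 1.2  0.2 -0.6] grip -0.0
tool axes in box [[0.0, 0.001, 1.0], [-1.0, 0.0, 0.0], [-0.0, -1.0, 0.001]]
```

View pics/s15.png

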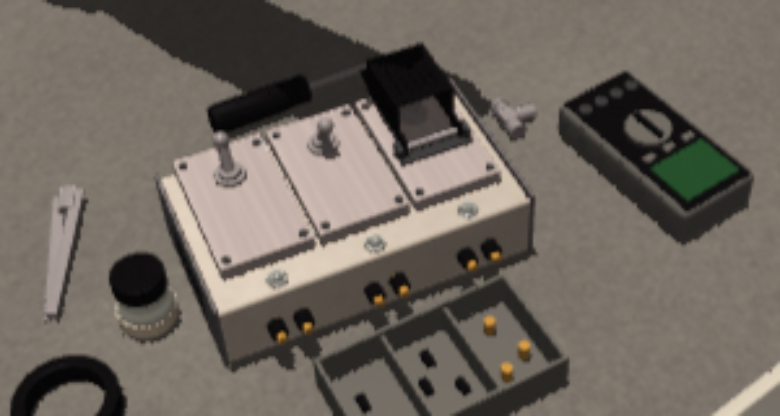

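View pics/t15.png

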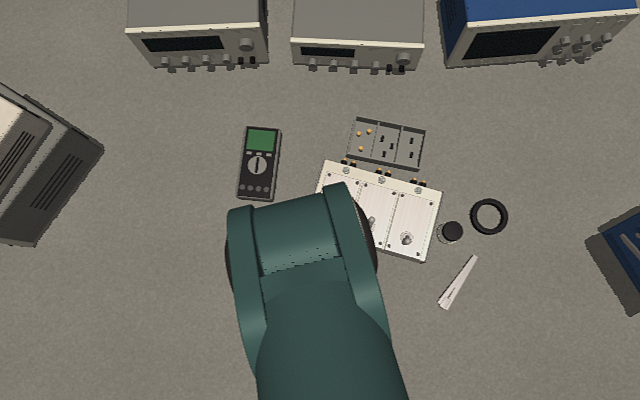

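View pics/w15.png

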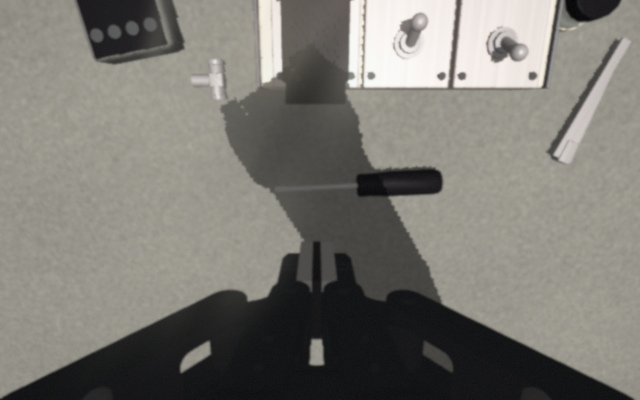

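```bash
python3 -c "
from h import *
b=env.grab_frame('scene')[:,:,::-1].copy();a=cv2.imread('pics/scene0.png')
f=lambda i:cv2.resize(i[160:225,280:350],None,fx=5,fy=5,interpolation=cv2.INTER_CUBIC)
g=lambda i:cv2.convertScaleAbs(i,alpha=1.8,beta=20)
cv2.imwrite('pics/cmp.png',g(np.hstack([f(a),f(b)])))"
```

```text
(no output)
```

View pics/cmp.png

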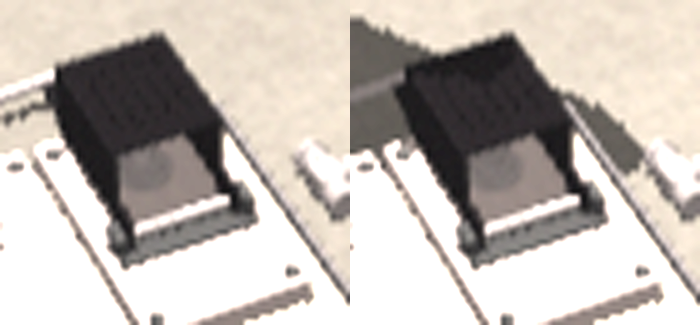

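```bash
python3 -c "
from h import *
for p in((-24.2,0,23),(-43.8,0,23),(-34,0,2),(-8,0,36),(-29,0,12)):
  u=proj('scene',w(*p));print(p,((u-[280,160])*5).round())"
```

```text
(-24.2, 0, 23) [150. 135.]
(-43.8, 0, 23) [129. 104.]
(-34, 0, 2) [141. 160.]
(-8, 0, 36) [166. 136.]
(-29, 0, 12) [145. 149.]
```

```bash
python3 -c "
from h import *
b=env.grab_frame('scene')[:,:,::-1].copy();a=cv2.imread('pics/scene0.png')
f=lambda i:cv2.resize(i[182:204,300:326],None,fx=14,fy=14,interpolation=cv2.INTER_NEAREST)
cv2.imwrite('pics/cmp2.png',cv2.convertScaleAbs(np.hstack([f(a),f(b)]),alpha=2.2,beta=0))"
```

```text
(no output)
```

View pics/cmp2.png

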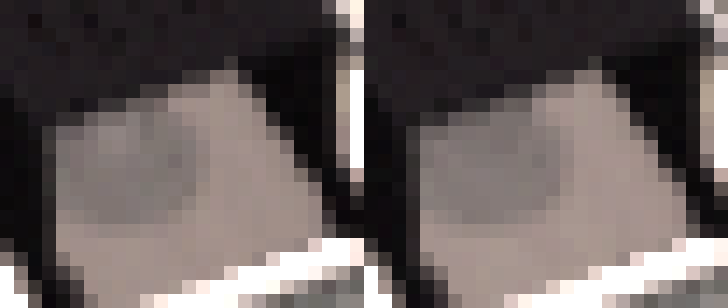

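```bash
python3 -c "
from workcell import env
print(env.hand_in())"
```

```text
the job is handed in; nothing more can be done
None
```

The guarded feed should now be on, and I handed the job in at about 17 s with the arm clear of everything. With the fingers shut, I lifted the guard by its lip until it stayed open on its stop. I then pushed the toggle towards the hinge until it snapped, pulled the open guard forward from behind, and let it drop shut.

- **Toggle:** my first push stopped just short of centre and the toggle sprang back. The second, about 6 mm farther, took it across. The wrist picture before closing showed it leaning to the hinge. With the guard shut it is mostly hidden, so the last picture hints at the same but does not confirm it.
- **Guard:** in the last scene picture the hood lies exactly where it did at the start.
- **Everything else:** both bare toggles lean as before. I saw no movement of the tools and parts by eye in the final views, though I did not measure it.
- **Forces:** the highest contact force I read was about 12 N, during the lift. I only read the force at the end of each move.

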